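# Set the live-catch mouse trap under the sink

### The job

Set the live-catch mouse trap: push the paddle on top of it down with a fingertip until the rocking arm catches under the trigger hook and the gate at the far end stays up by itself, then take the hand away. Do not touch the gate or the half of the arm that lifts it, do not pick the trap up or shove it along the shelf, and leave the bottles and the opener on the turntable as they are.

Things in the scene. Friction and masses are not known exactly. Their poses are not given: they have to be found in the camera images.
- trap: Loose live-catch mouse trap (mesh sides, sheet roof), 0.7 to 0.9 kg: cage 260 long (x) x 90 wide x 85 mm high. Origin: centre of its underside; +x points to the gate end, -x to the paddle end. Two gate guide channels, 145 mm high, at x = +122, y = +-40 mm. A steel rocking arm lies lengthwise above the cage, pivoted at x = +12, z = 125 mm between two cheeks 135 mm high.
- paddle: Square steel plate, 36 x 36 x 4 mm, on the tail end of the rocking arm, 100 mm from the pivot towards the trap's -x. Origin: centre of its top face; x along the arm towards the gate, z its upward normal. At rest the top is about 149 mm above the shelf, tilted 0.22 rad. Press it down about 45 mm to catch; its stop is 3 mm lower, 7 mm clear of the cage. Takes 1.5 to 4 N.
- rocker (a joint): Angle of the rocking arm in rad: 0 at rest (paddle up, gate shut); grows as the paddle is pressed. It passes the trigger hook at about 0.45, its stop is 0.48; let go, it comes back to about 0.43 and stays there if caught, otherwise it swings back to 0.
- lift_arm: The gate-side half of the rocking arm, a 12 x 4 mm steel bar 110 mm long from the pivot to above the gate; origin at the pivot, its x along the arm towards the gate. Not to be touched.
- gate: Sheet-steel drop gate, 72 wide x 76 high x 3 mm, hung by a wire link from the lifting half of the arm and sliding up and down in the guide channels. Origin at the middle of its lower edge, 4 mm above the shelf when shut; about 47 mm higher when the arm is caught. Not to be touched.
- trigger (a joint): Tilt of the trigger in rad: 0 with its hook upright (sprung); grows to about 0.07 while the arm's catch pin pushes the hook aside towards the paddle end on the way down. The hook is an 8 mm wide steel stem with a sloped nose beside the arm, at the trap's x = -45, y = +12 mm, top 138 mm above the shelf, half-way between pivot and paddle.
- bottle_0: Closed amber glass bottle, 61 mm across, 195 mm high, 0.5 kg, standing on the turntable. Origin at the centre of its underside. Bystander.
- bottle_1: A second amber bottle, same size and origin. Bystander.
- bottle_2: A third amber bottle, same size and origin. Bystander.
- opener: Flat steel bottle opener, 130 x 34 x 4 mm, lying on the turntable, origin at the underside of its middle. Bystander.
- susan: White plastic turntable (lazy susan), 250 mm across, floor 18 mm and rim 30 mm above the shelf. Origin at the centre of its underside; the base does not move, the plate turns freely.

How it is judged:
By the outcome, as a careful person would: the job done as asked, in the order asked, and still so for the second after the job is handed in, with the robot touching nothing.
It also fails if it takes over 32 s, if anything falls off the work surface, if the arm or the gripper's body presses on something with over 40 N, if the wrist force passes 120 N, or if a joint passes its speed limit or range.

### The arm

A 6-joint arm with a two-finger parallel gripper is mounted at the origin on the work surface. World frame = base frame: x ahead of the robot, y to its left, z up, the work surface at z = 0. Lengths are in m, angles in degrees, forces in N, time in s.
With the tool pointing down it reaches from about 0.4 to 0.825 m from the base axis. Payload 7 kg.
Tool frame: the origin (TCP) lies at the centre of the arm's flange, where the gripper is bolted on; the fingertips stand 178 mm ahead of it and the grasp point (between the pads) lies 159 mm ahead of it (tip_reach is the distance from the TCP to the fingertips, in m); z points along the fingers, y is the line along which they close (so a half turn about z gives the same grasp; the last joint's range is limited). The gripper opens to 88 mm and grips with 3 to 60 N. Pads are 19 mm wide; open, the fingers measure 130 mm over their backs; the gripper's body (78 mm by 193 mm) begins 47 mm behind the grasp point.
Start: joints at [-50.873, 20.546, 0.682, 0, -70.136, -16.507], TCP at [0.26, -0.623, 0.405] pointing down, gripper open.
Joint ranges: [-176.03, 176.03], [-82.01, 121.73], [-58.28, 71.71], [-173.87, 95.51], [-174.79, -0.11], [-173.66, 173.66]. Speed limits (degrees/s): [136.94, 136.94, 172.46, 180, 180, 180].

### API

Orientations are given as [roll, pitch, yaw] about the fixed x, y, z axes, in that order (R = Rz(yaw) Ry(pitch) Rx(roll)).
In Python, from plant import * gives the robot as it stands.
- The arm moves only by the shell command python3 -m handwheel 'ROWS'. ROWS is JSON, a list of rows, each a list of 7 numbers: the opening, from -1 (shut) to 1 (fully open), then the shift along the tool's x, y, z as a fraction of full scale, then the turn, a rotation vector about the tool's x, y, z as a fraction of full scale. A call has 1 to 5 rows; each row shifts and turns the commanded pose from where the row before left it, along the tool's axes as they then stand; what a row does not reach is not made up. Full scale, the value 1, is 0.025 m for a shift and 6 degrees for a turn. A row lasts 1/8 s, in which the tool goes at most 62.5 mm and 10.7 degrees, less where a joint would pass 70% of its speed; a pose out of reach is approached as far as the arm can. A call with a number of a shift or a turn outside -1 to 1 is refused whole. A call with a gripper value outside its range is refused whole. The fingers move at their own pace and stop on an object; the grip force is fixed at half the most. Time passes only in rows, so rows that do not move let the fingers close. It gives the time, the measured TCP pose, the force, the opening and the grip force at its end, in the units of the state.
- get_obs(): the state, without advancing time (a new reading comes with each control period).
- snapshot(name): name is "side" or "top" or "wrist"; returns a dict with "color" (384x512x3 uint8, red, green, blue), "fx", "fy", "cx", "cy" (pixels), "R" (3x3) and "t" (3): a world point X has camera coordinates R X + t; the wrist camera has in their place "tool_from_camera" (4x4, takes a point from camera to tool coordinates, whose origin is the TCP and whose axes are the flange's). Camera axes: x right, y down, z forward; pixel columns grow to the right and rows downward; lengths in m; the calibration is good to about 2 mm. The wrist camera is an equidistant fisheye: a pixel r from the principal point sees the ray r / f radians off the axis. A picture is of the moment at which its call begins: read the wrist's pose just before it. There is no depth.
- close_job(): hands the job in; it is judged then, once.
The state is a dict: "clock": time; "joint_pos": joint angles; "qvel": joint speeds; "tau": joint torques, N m; "tool_pos": TCP position; "orientation": TCP orientation; "force": force on the tool from outside, world axes, zero at the start; "moment": the same for the moment, N m; "opening": finger opening in m; "gripper_force": force on a finger pad.
Only numpy, scipy, OpenCV 4.12 (cv2) and the standard library are available. Lean on these libraries where they do the work, as an engineer would, in place of code of your own. Each camera call takes 0.05 s, during which the arm holds its last target. There are 200 camera calls.

## Working session

There is one attempt and no reset: what is moved stays moved. The work goes in short steps, Python scripts to look and compute and a shell command to move; the robot and the scene stay as the last step left them, time stands still between calls to the robot, and variables do not carry over. Pictures are saved under pics/ and viewed, at most 10 in all, crops included, and the job is handed in when it is done.

```bash
mkdir -p pics; python3 - <<'E'
from plant import *
import cv2,json
o=get_obs();print({k:o[k] for k in('clock','tool_pos','orientation','opening')})
for n in('side','top'):
    s=snapshot(n);cv2.imwrite(f'pics/{n}0.png',s['color'][:,:,::-1])
    print(n,s['fx'],s['fy'],s['cx'],s['cy'],s['R'],s['t'])
E
```

```text
{'clock': 0.0, 'tool_pos': array([ 0.25954283, -0.62289761,  0.40369334]), 'orientation': array([ 1.79903334e+02, -9.48537405e-03, -1.57385923e+02]), 'opening': 0.08739126856894917}
side 418.0359673026869 418.0359673026869 251.70634384619814 187.8672120907817 [[-0.81412904 -0.58021729  0.02327657]
 [-0.34209492  0.44684735 -0.82661872]
 [ 0.4692174  -0.68093711 -0.56228079]] [0.48035072 0.31418655 0.74709168]
top 423.7785136207547 423.7785136207547 263.1041466332792 186.47319258115542 [[-0.02895015 -0.99955243  0.00753818]
 [-0.98320366  0.02711549 -0.18048632]
 [ 0.18020114 -0.01263667 -0.98354861]] [0.02422356 0.62974846 0.846855  ]
```

View pics/top0.png

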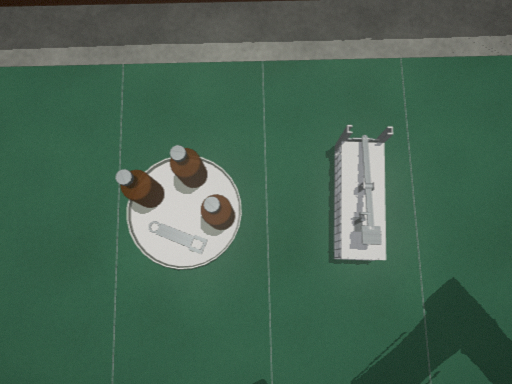

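View pics/side0.png

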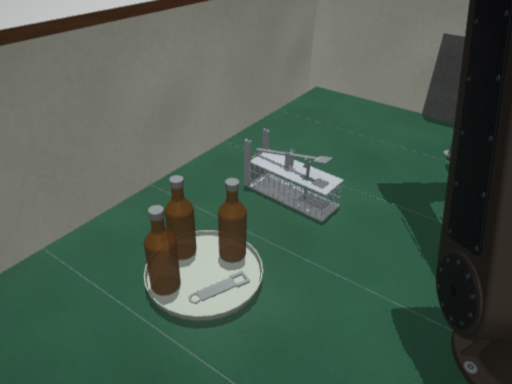

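The top view shows the paddle at about (372,236) and the guide tops at (349,128) and (390,130). The side view confirms the paddle is up and the gate is shut. Next I'll turn these into positions.

```bash
cat > h.py <<'E'
from plant import *
import numpy as np, cv2
from scipy.spatial.transform import Rotation as Ro
def ray(s,u,v,z):
    R=np.array(s['R']);t=np.array(s['t'])
    c=-R.T@t; d=R.T@np.array([(u-s['cx'])/s['fx'],(v-s['cy'])/s['fy'],1])
    return c+d*(z-c[2])/d[2]
E
python3 - <<'E'
from h import *
s=snapshot('top'); s2=snapshot('side')
for n,u,v,z in[('paddle',372,236,.147),('gL',349,128,.145),('gR',390,130,.145),('pivot',368,186,.127),('armend',365,137,.101),('c1',344,261,.085),('c2',386,260,.085)]:
    print(n,ray(s,u,v,z).round(4))
print('side paddle',ray(s2,323,160,.147))
cv2.imwrite('pics/topc.png',cv2.resize(s['color'][110:280,310:420,::-1],None,fx=3.5,fy=3.5,interpolation=2))
o=get_obs();R=Ro.from_euler('xyz',o['orientation'],degrees=True).as_matrix();print(R.round(3))
E
```

```text
paddle [ 0.5134 -0.1945  0.147 ]
gL [ 0.7268 -0.1655  0.145 ]
gR [ 0.7206 -0.2463  0.145 ]
pivot [ 0.6126 -0.1993  0.127 ]
armend [ 0.7207 -0.2076  0.101 ]
c1 [ 0.4688 -0.151   0.085 ]
c2 [ 0.4683 -0.2355  0.085 ]
side paddle [ 0.51409191 -0.19224717  0.147     ]
[[-0.923 -0.385 -0.001]
 [-0.385  0.923  0.001]
 [ 0.     0.001 -1.   ]]
```

View pics/topc.png

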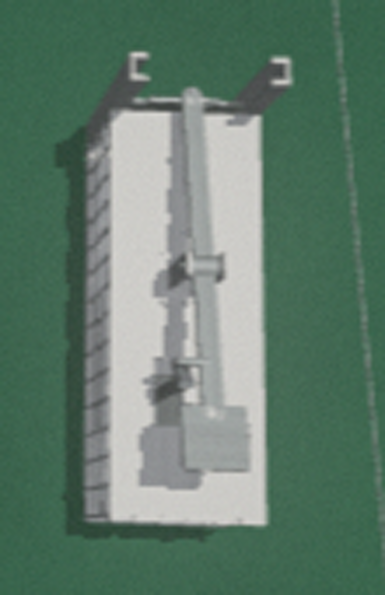

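The paddle is at about (0.513, -0.194), and both cameras agree on that. The trap yaw is about -4°. I'll move above the paddle, close the gripper and turn its long side across the trap.

```bash

python3 -m handwheel '[[-1,-0.99,0.75,0,0,0,0],[-1,-0.99,0.75,0,0,0,0],[-1,-0.99,0.75,0,0,0,0],[-1,-0.99,0.75,0,0,0,0],[-1,-0.99,0.75,0,0,0,0]]' | tail -3
python3 -m handwheel '[[-1,-0.99,0.75,0,0,0,0],[-1,-0.99,0.75,0,0,0,0],[-1,-0.99,0.75,0,0,0,0],[-1,-0.99,0.75,0,0,0,0],[-1,-0.99,0.75,0,0,0,0]]' >/dev/null
python3 -m handwheel '[[-1,-0.99,0.75,0,0,0,0],[-1,-0.99,0.75,0,0,0,0],[-1,-0.99,0.75,0,0,0,0],[-1,-0.99,0.75,0,0,0,0],[-1,-0.99,0.75,0,0,0,0]]' >/dev/null
python3 -m handwheel '[[-1,-0.99,0.75,0,0,0,0],[-1,0,0,0,0,0,1],[-1,0,0,0,0,0,1],[-1,0,0,0,0,0,1],[-1,0,0,0,0,0,1]]' >/dev/null
python3 -m handwheel '[[-1,0,0,0,0,0,0.43],[-1,0,0,0,0,0,0],[-1,0,0,0,0,0,0]]'
python3 - <<'E'
from h import *
o=get_obs();print(o['orientation'],o['joint_pos'])
s=snapshot('wrist');t=snapshot('top')
a=np.hstack([s['color'],t['color'][80:300,290:450].repeat(2,0).repeat(2,1)[:384]])
cv2.imwrite('pics/w1.png',cv2.resize(a,(800,int(800*a.shape[0]/a.shape[1])))[:,:,::-1])
R=Ro.from_euler('xyz',o['orientation'],degrees=True).as_matrix();M=np.array(s['tool_from_camera'])
def proj(X):
    c=np.linalg.inv(M)@np.r_[R.T@(np.array(X)-o['tool_pos']),1];r=np.hypot(c[0],c[1]);th=np.arctan2(r,c[2])
    return (s['cx']+s['fx']*th*c[0]/r, s['cy']+s['fy']*th*c[1]/r)
k=800/a.shape[1]
print('paddle px',np.array(proj([.5134,-.194,.149]))*k,'tip',np.array(proj(o['tool_pos']+R@[0,0,.178]))*k)
E
```

```text
force: [-0.4, -0.9, -0.1]
opening: 0.0431
gripper_force: 0.0
clock: 3.08
tool_pos: [0.5097, -0.1938, 0.4046]
orientation: [180.0, -0.0, 176.1]
force: [-1.0, 0.8, -0.6]
opening: 0.0008
gripper_force: 0.0
[ 1.79998698e+02 -7.61705200e-03  1.76101139e+02] [-2.28006509e-01  8.35272247e+00 -1.57706048e+01 -1.95749256e-03
 -6.58841908e+01 -9.36700552e+01]
paddle px [249.4399386 197.5978648] tip [249.04201295 233.85426292]
```

View pics/w1.png

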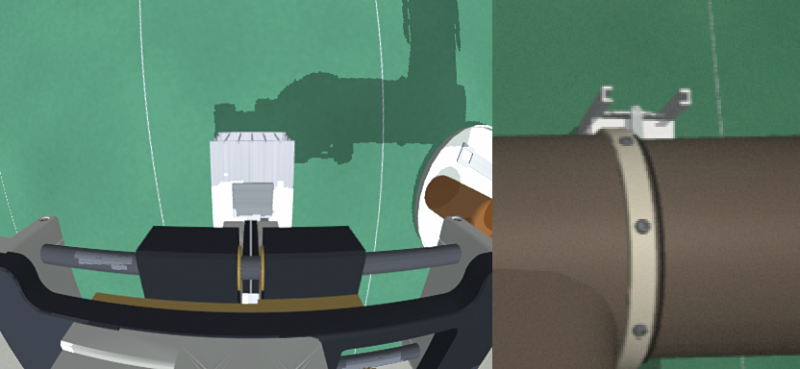

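The gripper is shut above the paddle. In the wrist view the paddle is at (253,198), against a predicted (249,198), so it lies about 2–3 mm further to +y. I'll correct for that and descend.

```bash

python3 -m handwheel '[[-1,0,0.1,0.9,0,0,0],[-1,0,0,0.9,0,0,0],[-1,0,0,0.6,0,0,0],[-1,0,0,0.3,0,0,0],[-1,0,0,0,0,0,0]]'
python3 - <<'E'
from h import *
s=snapshot('side');w=snapshot('wrist')['color']
a=cv2.resize(s['color'][100:240,220:400],(540,420),interpolation=cv2.INTER_CUBIC)
b=w[130:340,190:320].repeat(2,0).repeat(2,1)
cv2.imwrite('pics/s2.png',np.hstack([a,b])[:,:,::-1])
E
```

```text
clock: 3.8
tool_pos: [0.51, -0.1914, 0.337]
orientation: [-180.0, -0.0, 176.0]
force: [-0.8, -0.5, 0.4]
opening: 0.0007
gripper_force: 0.0
```

View pics/s2.png

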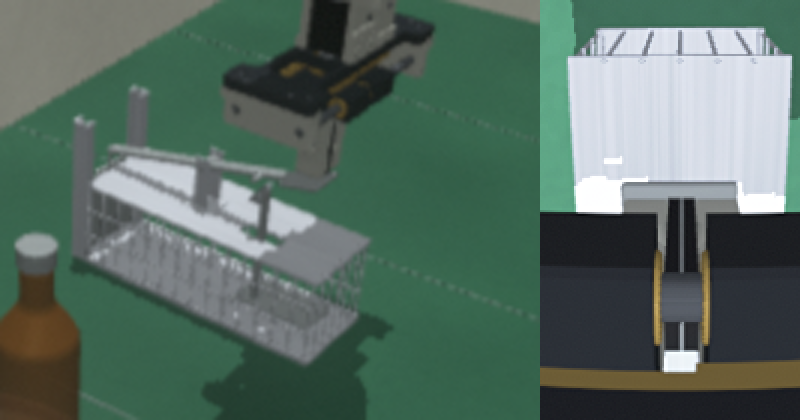

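The fingertip (682) is centred on the paddle (622–737) and just above it. Now I'll press.

```bash

python3 -m handwheel '[[-1,0,0,0.32,0,0,0],[-1,0,0,0.32,0,0,0],[-1,0,0,0.32,0,0,0],[-1,0,0,0.32,0,0,0],[-1,0,0,0,0,0,0]]'
python3 -m handwheel '[[-1,0,0,0.2,0,0,0],[-1,0,0,0.2,0,0,0],[-1,0,0,0.2,0,0,0],[-1,0,0,0,0,0,0]]'
python3 -m handwheel '[[-1,0,0,0.1,0,0,0],[-1,0,0,0,0,0,0]]'
```

```text
clock: 4.53
tool_pos: [0.5097, -0.1914, 0.3044]
orientation: [-180.0, -0.1, 176.0]
force: [-2.2, 0.1, 2.3]
opening: 0.0004
gripper_force: 1.1
clock: 5.03
tool_pos: [0.5104, -0.1913, 0.29]
orientation: [-180.0, 0.0, 176.1]
force: [1.7, -0.2, 2.2]
opening: 0.0007
gripper_force: 1.1
clock: 5.28
tool_pos: [0.5101, -0.1913, 0.2877]
orientation: [180.0, 0.0, 176.0]
force: [0.6, -0.2, 2.6]
opening: 0.0006
gripper_force: 1.1
```

```bash

for i in 1; do :; done
python3 -m handwheel '[[-1,0,0,0.1,0,0,0],[-1,0,0,0,0,0,0]]' | grep -E 'pos|force:'
python3 -m handwheel '[[-1,0,0,0.1,0,0,0],[-1,0,0,0,0,0,0]]'| grep -E 'pos|force:'
python3 - <<'E'
from h import *
s=snapshot('side')
cv2.imwrite('pics/s3.png',cv2.resize(s['color'][100:240,220:400],(720,560),interpolation=cv2.INTER_CUBIC)[:,:,::-1])
E
```

```text
tool_pos: [0.5099, -0.1913, 0.285]
force: [1.0, -0.5, 2.9]
gripper_force: 1.1
tool_pos: [0.5098, -0.1913, 0.2824]
force: [1.3, -0.3, 3.2]
gripper_force: 1.2
```

View pics/s3.png

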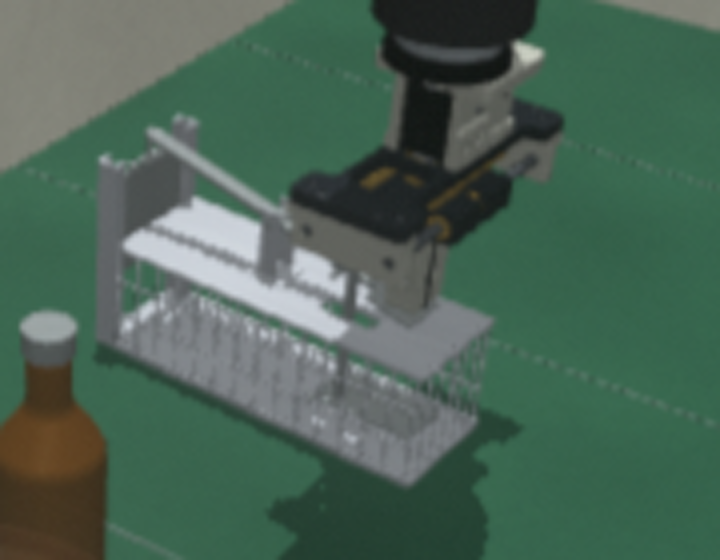

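The arm is nearly down, the gate is up and the gripper body is clear. I'll keep going in small steps until the force shows the stop.

```bash

python3 -m handwheel '[[-1,0,0,0.06,0,0,0],[-1,0,0,0,0,0,0]]' | grep -E 'pos|force:'
python3 -m handwheel '[[-1,0,0,0.06,0,0,0],[-1,0,0,0,0,0,0]]'| grep -E 'pos|force:'
```

```text
tool_pos: [0.5099, -0.1913, 0.2811]
force: [1.1, 0.3, 3.2]
gripper_force: 1.2
tool_pos: [0.5101, -0.1913, 0.2797]
force: [1.7, 0.3, 3.9]
gripper_force: 1.6
```

```bash

python3 -m handwheel '[[-1,0,0,0.04,0,0,0],[-1,0,0,0,0,0,0]]' | grep -E 'pos|force:'
```

```text
tool_pos: [0.5101, -0.1914, 0.2791]
force: [0.6, 0.8, 6.8]
gripper_force: 3.1
```

The force jumped to 6.8 N, so the paddle is on its stop. I'll ease up slowly.

```bash

python3 -m handwheel '[[-1,0,0,-0.1,0,0,0],[-1,0,0,-0.1,0,0,0],[-1,0,0,0,0,0,0]]' | grep -E 'pos|force:'
python3 -m handwheel '[[-1,0,0,-0.1,0,0,0],[-1,0,0,-0.1,0,0,0],[-1,0,0,0,0,0,0]]' | grep -E 'pos|force:'
```

```text
tool_pos: [0.5096, -0.1913, 0.2836]
force: [-0.5, 0.3, 3.3]
gripper_force: 1.3
tool_pos: [0.5098, -0.1913, 0.2886]
force: [-0.1, -0.2, 0.1]
gripper_force: 0.0
```

The force is zero at a tip height of 110 mm, which fits a caught arm. I'll retreat straight up and check.

```bash

python3 -m handwheel '[[-1,0,0,-0.3,0,0,0],[-1,0,0,-0.8,0,0,0],[-1,0,0,-1,0,0,0],[-1,0,0,-1,0,0,0],[-1,0,0,-1,0,0,0]]' | grep -E 'pos|force:'
python3 -m handwheel '[[-1,0,0,-1,0,0,0],[-1,0,0,-1,0,0,0],[-1,0,0,0,0,0,0],[-1,0,0,0,0,0,0]]' | grep -E 'clock|pos|force:'
python3 - <<'E'
from h import *
s=snapshot('side')
cv2.imwrite('pics/s4.png',cv2.resize(s['color'][100:240,220:400],(720,560),interpolation=cv2.INTER_CUBIC)[:,:,::-1])
E
```

```text
tool_pos: [0.5098, -0.1913, 0.3924]
force: [-0.2, -0.4, -0.1]
gripper_force: 0.0
clock: 8.45
tool_pos: [0.5096, -0.1913, 0.4409]
force: [0.2, 1.0, -0.7]
gripper_force: 0.0
```

View pics/s4.png

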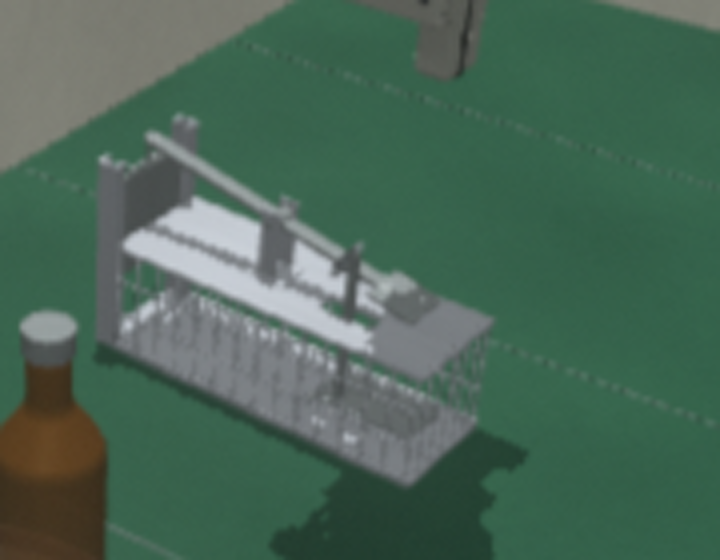

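The paddle is staying down at (400,295), the arm is caught at the hook (350,260), the gate is up, and the hand is clear.

```bash
python3 -c "
from plant import *
print(close_job())"
```

```text
the job is handed in; nothing more can be done
None
```

The trap is set and the job is handed in: the last picture, with the hand well clear, shows the rocking arm caught under the trigger hook and the gate staying up by itself.

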